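Square the book up on its stand and click the sliding bookend shut

TASK

Put the blue book away on its wooden stand: slide the orange bookend all the way back to its open end (on the right as the robot sees it, away from the left stop), then push the book, flat on the board, snugly into the corner so that it touches both the back stop and the left stop. Finally push the bookend along its rail towards the book until its spring catch clicks and it stays fully home, with the book still square in the corner, and leave the goblet, the tin and the candelabrum where they stand.

Things in the scene. Friction and masses are not known exactly. Their poses are not given: they have to be found in the camera images.
- stand: Fixed wooden book stand. Origin: on the table, under the board; x axis points to the back stop (away from the robot), y to the left stop, z up. Board: x -130 to +180, y -172 to +172 mm, top at z = 14 mm. Two dark stops, 12 mm thick, 22 mm high above the board. The book is home with its centre at x = +45, y = +80 mm, its axes along the stand's.
- stand_corner (a point): Inner corner of the two stops, on the board's top (stand x = 95, y = 155, z = 14 mm), axes as the stand's. The back stop's face runs from here along -y for 318 mm, the left stop's face along -x for 222 mm. The book's far left corner belongs here.
- catch (a point): Top centre of the dark spring-catch housing (24 x 34 mm, z = 14 to 60 mm) behind the rail, at stand x = 160, y = -15 mm. A sprung brass ball faces the rail; the bookend clicks past it just before it is fully home.
- book: Loose blue hardcover book lying flat, 100 mm (its x) by 150 mm (its y) by 28 mm thick, about 0.3 kg; origin at the centre of its underside, which lies on the board. It starts lying on the front part of the board, a little turned, its x axis roughly along the stand's x.
- bookend (a joint): Travel of the orange bookend along the stand's +y, in m: 0 = fully open (right-hand end), 0.140 = fully home, held by the catch. It slides easily and stays where it is left; from 0.124 to 0.133 the catch resists with about 6 N and pushes it back, beyond that it snaps home.
- bookend_lug (a point): Centre of the top of the bookend's black lug: 26 mm (stand x) by 16 mm (y), z = 48 to 90 mm; stand x = 65 mm, y = -148 mm + joint value; pushed from either side. Below it the orange jaw, 16 mm thick along y, spans stand x = 40 to 95 mm, z = 16 to 48 mm; when home its left face is 5 mm from the book's right edge. Axes as the stand's.
- goblet: Bystander: silver goblet, 110 mm high, 68 mm wide; origin at the centre of its foot.
- tin: Bystander: yellow tin with a brown lid, 107 mm high, 56 mm across; origin at the centre of its underside.
- candelabrum: Bystander: silver nine-branched candelabrum, 185 mm high, 190 mm wide along its y, foot 90 mm; origin at the centre of its foot.
Mind the look-alikes: they are no part of the job. Several things have the shape of the book; the one meant has the colours described above.

How it is judged (in metres and radians):
On the way, in this order (a step that is already met when the one before it is completed fails the run):
1. the bookend has been slid back to its open end (within 8 mm) (value of joint bookend below 0.008 m), for 0.1 s.
2. the book lies flat in the corner against both stops (within 4 mm, square within 0.03 rad) while the bookend is not yet home (x of book in the frame of stand above 0.041 m and y of book in the frame of stand above 0.076 m and z of book in the frame of stand below 0.019 m and angle between the x axis of book and the x axis of stand, either way round below 0.03 rad and value of joint bookend below 0.12 m), for 0.1 s.
3. the bookend is home behind its catch (value of joint bookend above 0.136 m), for 0.2 s.
At the end, for the whole second after the job is handed in: The bookend stands home behind its spring catch (within 4 mm of the end of its travel), and the book lies still and flat on the board in the corner, within 4 mm of both the back stop and the left stop and square to them within 0.03 rad (value of joint bookend above 0.136 m and velocity of joint bookend below 0.01 m/s and x of book in the frame of stand above 0.041 m and y of book in the frame of stand above 0.076 m and z of book in the frame of stand below 0.019 m and angle between the x axis of book and the x axis of stand, either way round below 0.03 rad and linear speed of book below 0.01 m/s); the robot touches nothing.
It fails at once if the book is tipped up off the board by more than 0.2 rad (angle between book's own z axis and vertical above 0.2 rad).
It fails at once if the goblet, tin or candelabrum is moved more than 30 mm or tipped over (distance of any of goblet, tin, candelabrum from where it was at the start of the episode above 0.03 m or angle between any of goblet, tin, candelabrum's own z axis and vertical above 0.5 rad).
It also fails if it takes over 61 s, if anything falls off the work surface, if the arm or the gripper's body presses on something with over 40 N, if the wrist force passes 120 N, or if a joint passes its speed limit or range.

ROBOT

A 6-joint arm with a two-finger parallel gripper is mounted at the origin on the work surface. World frame = base frame: x ahead of the robot, y to its left, z up, the work surface at z = 0. Lengths are in mm, angles in rad, forces in N, time in s.
With the tool pointing down it reaches from about 275 to 825 mm from the base axis. Payload 5.2 kg.
Tool frame: the origin (TCP) lies at the very end of the fingers, on their centre line; the grasp point (between the pads) lies 19 mm behind it; z points along the fingers, y is the direction in which the jaws open and shut (so a half turn about z gives the same grasp; the last joint's range is limited). The gripper opens to 93 mm and grips with 3 to 60 N. Pads are 15 mm wide; open, the fingers measure 128 mm over their backs; the gripper's body (75 mm by 188 mm) begins 65 mm behind the grasp point.
Start: joints at [-1.308, 0.259, 1.535, -0, 1.348, -0.203], TCP at [247.046, -491.399, 192.253] pointing down, gripper open.
Joint ranges: [-3.14, 3.14], [-0.91, 2.08], [0.19, 2.58], [-1.22, 4.36], [0.22, 2.71], [-3.12, 3.12]. Speed limits (rad/s): [2.57, 2.57, 3.14, 3.14, 3.14, 3.14].

INTERFACE

Orientations are given as [roll, pitch, yaw] about the fixed x, y, z axes, in that order (R = Rz(yaw) Ry(pitch) Rx(roll)).
In Python, from bench import robot gives the robot as it stands. The module is installed in compiled form; this text tells all that it offers. Calls block until the motion is done:
- robot.move_ptp(position, orientation): joint-space move of the TCP to a pose.
- robot.move_linear(position, ori=None, speed=150, f_stop=None): straight line of the TCP; ori=None keeps the orientation; speed is the mean speed in mm/s. With f_stop (N) it stops when the force on the tool has changed by that much, and returns True; else False.
- robot.move_j(angles): joint-space move.
- robot.move_gripper(opening): opening from 0.0 (shut) to 1.0 (fully open); the grip force is fixed at half the most; returns when the fingers have stopped.
- robot.sleep(seconds).
- robot.inverse_kinematics(position, orientation): joint angles nearest the present ones, or None.
- robot.get_image(name): name is "scene" or "top"; returns a dict with "img" (384x512x3 uint8, blue, green, red), "fovy" (degrees; the focal length in pixels is half the picture's height over the tangent of half this angle, whatever the lens; pixels are square), "cx", "cy" (the principal point, pixels), "eye" and "orientation" of the camera in the world. Camera axes: x right, y down, z forward; pixel columns grow to the right and rows downward; lengths in mm; the calibration is good to about 2 mm. A picture is of the moment at which its call begins. There is no depth.
A pose or a line that the arm cannot do raises robot.MotionError and nothing moves.
- robot.hand_in(): hands the job in, once; it reports no verdict.
Readings, each from a call of its own:
- robot.current_t(): time.
- robot.current_qpos(): joint angles.
- robot.current_joint_vel(): joint speeds.
- robot.current_joint_efforts(): joint torques, N m.
- robot.current_tcp_pos(): TCP position.
- robot.current_eef_rot(): TCP orientation.
- robot.current_contact_force(): force on the tool from outside, world axes, zero at the start.
- robot.current_ft_torque(): the same for the moment, N m.
- robot.current_gripper_width(): opening from 0.0 (shut) to 1.0 (fully open).
Only numpy, scipy, OpenCV 4.12 (cv2) and the standard library are available. Lean on these libraries where they do the work, as an engineer would, in place of code of your own. Each camera call takes 0.05 s, during which the arm holds its last target. There are 200 camera calls.

## Working session

There is one attempt and no reset: what is moved stays moved. The work goes in short steps, each a Python script; the robot and the scene stay as the last script left them, time stands still between calls to the robot, and variables do not carry over. Pictures are saved under pics/ and viewed, about 8 in all and at most 12, crops included, and the job is handed in when it is done.

```bash
mkdir -p pics
python3 - <<'E'
from bench import robot
import cv2,pickle
d={}
for n in("scene","top"):
    r=robot.get_image(n); d[n]=r; cv2.imwrite(f"pics/{n}0.png",r["img"])
    print(n,r["fovy"],r["cx"],r["cy"],r["eye"],r["orientation"])
pickle.dump(d,open("im0.pkl","wb")); print(robot.current_eef_rot(),robot.current_t())
E
```

```text
scene 50.762641567926536 256.70071967935064 189.96063137293532 [1182.40304411 -362.80838037 1021.21079083] [-2.44592976 -0.0058575   1.03451993]
top 51.84396880292864 254.05105188985746 184.60061561621285 [ 371.66814625   32.69445414 1019.38334574] [-3.01429668 -0.00458614 -1.54166406]
[-3.14000674e+00 -2.99778865e-04  4.65819315e-01] 0.1
```

View pics/top0.png

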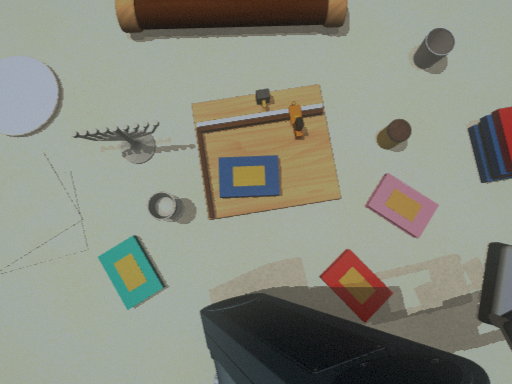

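View pics/scene0.png

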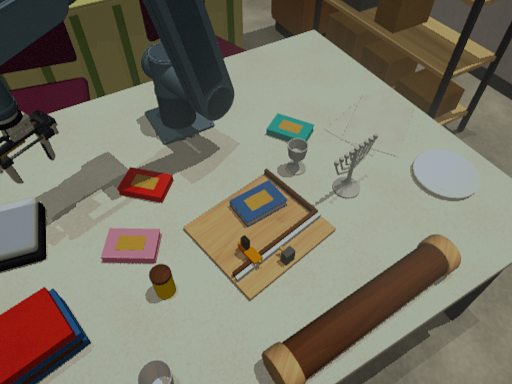

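Top view: stand with board corners near (192,102), (320,85), (340,198) and (210,218). The blue book is at (249,177), the bookend lug near (299,124), the catch at (263,97), the goblet at (163,207), the tin at (397,133) and the candelabrum at (140,148). The look-alikes are well clear.

```bash
cat > h.py <<'E'
import numpy as np,cv2
from scipy.spatial.transform import Rotation as R
def ray(im,uv,z):
    f=im["img"].shape[0]/2/np.tan(np.radians(im["fovy"])/2)
    uv=np.atleast_2d(np.asarray(uv,float))
    d=np.c_[(uv[:,0]-im["cx"])/f,(uv[:,1]-im["cy"])/f,np.ones(len(uv))]@R.from_euler("xyz",im["orientation"]).as_matrix().T
    e=np.array(im["eye"]); return e+d*((z-e[2])/d[:,2:])
def blob(im,lo,hi,box,close=0):
    h=cv2.cvtColor(im["img"],cv2.COLOR_BGR2HSV); m=cv2.inRange(h,lo,hi)
    k=np.zeros_like(m); x0,y0,x1,y1=box; k[y0:y1,x0:x1]=255; m&=k
    if close: m=cv2.morphologyEx(m,cv2.MORPH_CLOSE,np.ones((close,close)))
    c=max(cv2.findContours(m,0,cv2.CHAIN_APPROX_NONE)[0],key=cv2.contourArea); return c[:,0,:]
def rect(im,c,z):
    p=ray(im,c,z)[:,:2].astype(np.float32); return cv2.minAreaRect(p)
E
python3 - <<'E'
from h import *; import pickle
d=pickle.load(open("im0.pkl","rb")); t=d["top"]
h=cv2.cvtColor(t["img"],cv2.COLOR_BGR2HSV)
for n,p in dict(wood=(310,160),wood2=(230,95),table=(350,60),book=(225,165),jaw=(297,110),lug=(299,124)).items(): print(n,h[p[1],p[0]])
c=blob(t,(8,60,60),(28,255,255),(180,75,350,225),25)
w=rect(t,c,14); print("board",w,ray(t,cv2.boxPoints(cv2.minAreaRect(c)),14)[:,:2].round())
c=blob(t,(100,100,30),(130,255,255),(200,140,300,210),15)
print("book",rect(t,c,42))
c=blob(t,(5,190,150),(16,255,255),(280,95,310,140))
print("jaw",rect(t,c,48),len(c))
for n,p,z in [("goblet",(163,202),110),("tin",(399,130),107),("candfoot",(140,150),5),("lug",(299,124),90),("catch",(263,96),60)]: print(n,ray(t,p,z)[0].round())
s=t["img"][75:225,180:350]; cv2.imwrite("pics/c0.png",cv2.resize(s,None,fx=4.5,fy=4,interpolation=2))
E
```

```text
wood [ 23 102 162]
wood2 [ 45  24 168]
table [ 54  15 172]
book [108 129 125]
jaw [ 16 183 162]
lug [26 60 60]
board ((591.4696044921875, 6.4489593505859375), (310.0489807128906, 342.5801696777344), 10.874748229980469) [[ 710.  207.]
 [ 779. -141.]
 [ 471. -191.]
 [ 407.  145.]]
book ((518.6062622070312, 46.34224319458008), (98.10206604003906, 146.96116638183594), 4.31053352355957)
jaw ((625.5243530273438, -80.25316619873047), (0.0, 0.0), 0.0) 1
goblet [441. 241. 110.]
tin [ 629. -308.  107.]
candfoot [584. 333.   5.]
lug [642. -73.  90.]
catch [720.  16.  60.]
```

View pics/c0.png

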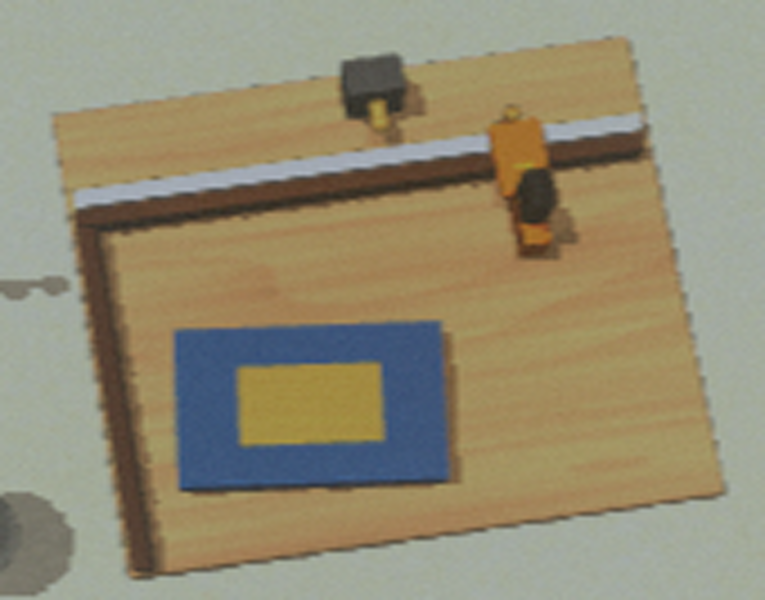

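```bash
cat >> h.py <<'E'
A=np.radians(10.87); O=np.array([566.9,1.7])
Rs=np.array([[np.cos(A),-np.sin(A)],[np.sin(A),np.cos(A)]])
def W(x,y,z): return [*(O+Rs@[x,y]),z]
def inv(p): return Rs.T@(np.asarray(p[:2])-O)
JX=[np.pi,0,A+np.pi/2]   # jaws along stand x
JY=[np.pi,0,A]           # jaws along stand y
E
python3 - <<'E'
from h import *; from bench import robot; import pickle
def st(m): print(m,inv(robot.current_tcp_pos()).round(1),robot.current_contact_force().round(1) if hasattr(robot.current_contact_force(),'round') else robot.current_contact_force(),round(robot.current_t(),2))
for o in (JX,JY): print(robot.inverse_kinematics(W(65,-60,150),o))
robot.move_ptp(W(65,-55,150),JX); robot.move_gripper(0); st("above")
robot.move_linear(W(65,-55,62),speed=120); st("down")
print(robot.move_linear(W(65,-139,62),speed=60,f_stop=15)); st("pushed")
robot.move_linear(W(65,-120,62),speed=80); robot.move_linear(W(-40,-120,150),speed=200)
robot.move_ptp(W(-135,53,140),JY); robot.move_gripper(0.8); st("x ready")
t=robot.get_image("top"); cv2.imwrite("pics/t1.png",t["img"]); pickle.dump(t,open("t1.pkl","wb"))
s=robot.get_image("scene")["img"][150:310,170:350]; cv2.imwrite("pics/s1.png",cv2.resize(s,None,fx=3,fy=3,interpolation=2))
E
```

```text
[-0.2429333   0.45375716  1.3546694   0.          1.33316609 -0.43265059]
[-2.42933300e-01  4.53757161e-01  1.35466940e+00 -4.44089210e-16
  1.33316609e+00  1.13814574e+00]
above [ 65. -55.] [-0.2 -0.9  0.8] 3.7
down [ 65.6 -55.2] [0.4 0.3 0.4] 4.58
True
pushed [  64.7 -133.6] [0.1 2.4 1. ] 5.91
x ready [-135.   53.] [ 0.5 -0.2  0.5] 9.89
```

View pics/s1.png

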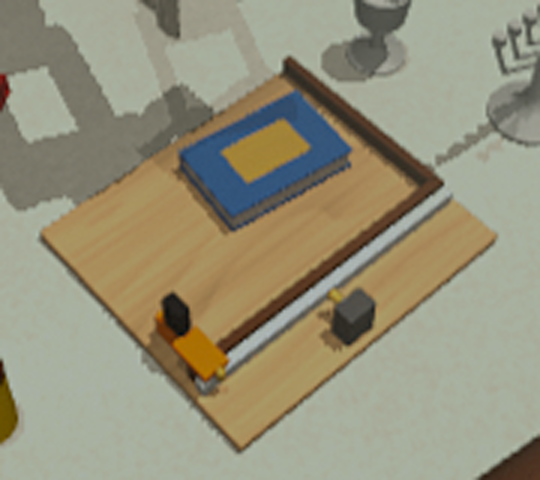

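Scene view: the bookend is at the right end of its rail, at (190,335) in the crop. The push stopped at y = -133.6, where I expected contact at -132.5, and the bystanders haven't moved. Next I'll push the book.

Run:
```python
from h import *; from bench import robot; import pickle
def st(m): print(m,inv(robot.current_tcp_pos()).round(1),np.round(robot.current_contact_force(),1),round(robot.current_t(),2))
robot.move_linear(W(-135,53,24),speed=150)
print(robot.move_linear(W(-25,53,24),speed=90,f_stop=20)); st("x1")
print(robot.move_linear(W(-6,53,24),speed=30,f_stop=12)); st("x2")
robot.move_linear(W(-60,53,24),speed=120); robot.move_linear(W(-60,20,130),speed=200)
robot.move_ptp(W(45,-50,110),JX); robot.move_gripper(0.4); st("y ready")
robot.move_linear(W(45,-50,24),speed=150)
print(robot.move_linear(W(45,-10,24),speed=80,f_stop=20)); st("y1")
print(robot.move_linear(W(45,4,24),speed=30,f_stop=12)); st("y2")
robot.move_linear(W(45,-40,24),speed=120); robot.move_linear(W(0,-40,130),speed=200); robot.move_ptp(W(-135,70,140),JY)
t=robot.get_image("top"); s=robot.get_image("scene"); pickle.dump((t,s),open("t2.pkl","wb"))
print(rect(t,blob(t,(100,100,30),(130,255,255),(190,105,310,200),15),42))
s=s["img"][150:310,170:350]; cv2.imwrite("pics/s2.png",cv2.resize(s,None,fx=3,fy=3,interpolation=2))
```

```text
False
x1 [-25.6  53.1] [ 0.6  0.  -0.5] 12.29
False
x2 [-6.2 53.1] [-0.6 -0.2  0.2] 13.07
y ready [ 45. -50.] [ 0.8  0.  -0.8] 16.6
False
y1 [45.2 -9.7] [ 0.4  0.6 -0.7] 17.98
False
y2 [45.  4.] [-1.   0.1 -0.1] 18.59
((558.10400390625, 27.477310180664062), (22.996925354003906, 103.1606674194336), 1.7162585258483887)
```

View pics/s2.png

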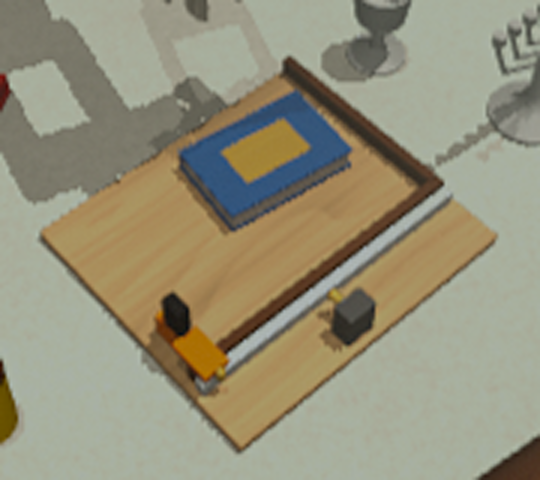

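The book hasn't moved, and the pushes met no force. I need to find out why: the actual TCP height and where the fingers really are.

Run:
```python
from h import *; from bench import robot; import pickle
print(robot.current_tcp_pos(),robot.current_eef_rot(),robot.current_gripper_width(),robot.current_qpos())
robot.move_linear(W(-135,53,24),speed=200)
print(robot.current_tcp_pos(),robot.current_contact_force(),robot.current_t())
s=robot.get_image("scene")["img"][60:310,100:350]; t=robot.get_image("top")["img"][75:325,150:400]
cv2.imwrite("pics/b3.png",cv2.resize(np.hstack([s,t]),None,fx=1.6,fy=1.6,interpolation=2))
```

```text
[421.41255694  44.85067554 139.76282658] [-3.14144532e+00  3.74849913e-04  1.90083131e-01] 0.40009680937959424 [-1.58502577e-01  7.58904061e-02  1.89555918e+00  1.13359233e-05
  1.17054569e+00  1.22220623e+00]
[424.87003164  28.18939969  24.4179435 ] [ 0.48256082 -0.25990249 -0.51537979] 22.15
```

View pics/b3.png

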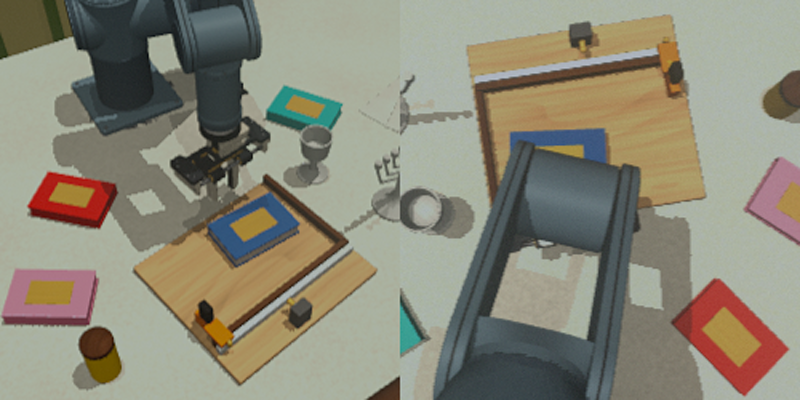

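Now the fingers are down in front of the book at (220,185) in the left half, and the book is still where it started. I'll repeat the x push in a short step and look while the fingers are still down.

Run:
```python
from h import *; from bench import robot; import pickle
a,b=pickle.load(open("t2.pkl","rb"))
t1=pickle.load(open("t1.pkl","rb"))
out=[]
for x in (-100,-60):
    print(robot.move_linear(W(x,53,24),speed=100,f_stop=20),robot.current_tcp_pos().__repr__(),np.round(robot.current_contact_force(),1),robot.current_t())
    out.append(robot.get_image("scene")["img"][120:300,170:340])
cv2.imwrite("pics/b4.png",cv2.resize(np.hstack(out),None,fx=2.3,fy=2.3,interpolation=2))
```

```text
False array([458.50809614,  35.05272425,  24.14470961]) [-0.9 -0.9  0.1] 22.75
False array([497.11596505,  42.48562686,  23.66970112]) [-0.1 -0.9  0. ] 23.35
```

View pics/b4.png

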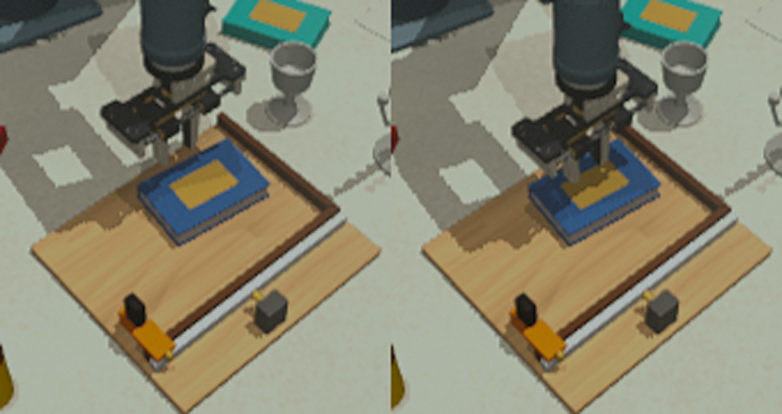

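At x = -60 the fingers are drawn within the book's outline, with no force and no motion of the book. Either the tips are higher than reported or there's no contact. A gentle touch-down on the book and on the board will settle it.

Run:
```python
from h import *; from bench import robot
def st(m): print(m,np.round(robot.current_tcp_pos(),1),np.round(robot.current_contact_force(),1),round(robot.current_t(),2))
robot.move_linear(W(-60,53,60),speed=120); st("up")
print(robot.move_linear(W(-45,53,60),speed=120))
print(robot.move_linear(W(-45,53,32),speed=30,f_stop=5)); st("book touch")
robot.move_linear(W(-45,53,60),speed=120)
robot.move_linear(W(-45,-90,60),speed=200)
print(robot.move_linear(W(-45,-90,22),speed=120)); 
print(robot.move_linear(W(-45,-90,8),speed=20,f_stop=5)); st("board touch")
robot.move_linear(W(-45,-90,60),speed=120)
i=robot.get_image("scene"); cv2.imwrite("pics/b5.png",cv2.resize(i["img"][120:300,170:340],None,fx=3,fy=3,interpolation=2))
```

```text
up [497.8  42.4  60.1] [-0.2 -0.  -0.4] 23.85
False
False
book touch [512.9  45.3  32.2] [-0.2  0.  -0.5] 25.21
False
False
board touch [539.7 -95.2   8. ] [ 0.5 -0.7  0.4] 27.77
```

View pics/b5.png

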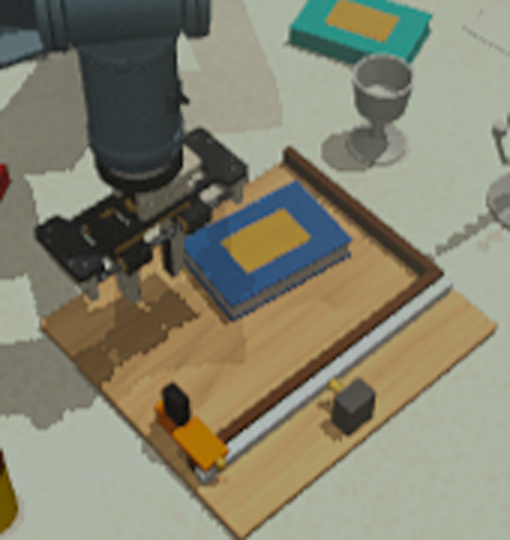

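Run:
```python
from h import *; import pickle
s=pickle.load(open("im0.pkl","rb"))["scene"]
f=192/np.tan(np.radians(s["fovy"])/2); M=R.from_euler("xyz",s["orientation"]).as_matrix()
def proj(p): q=M.T@(np.array(p)-s["eye"]); return [s["cx"]+f*q[0]/q[2],s["cy"]+f*q[1]/q[2]]
for z in (40,60,80,100,120):
  print(z,[((np.array(proj(W(-45,-90+d,z)))-[170,120])*3).round().tolist() for d in (-27,27)])
print("board corners",[((np.array(proj(W(x,y,14)))-[170,120])*3).round().tolist() for x,y in((-130,-172),(180,-172),(180,172))])
print("lug open",((np.array(proj(W(65,-148,90)))-[170,120])*3).round())
print("book 3D corner top",[((np.array(proj([*(np.array([518.6,46.3])+[dx,dy]),42]))-[170,120])*3).round().tolist() for dx,dy in((0,0),)])
```

```text
40 [[133.0, 326.0], [176.0, 296.0]]
60 [[131.0, 314.0], [175.0, 284.0]]
80 [[129.0, 302.0], [174.0, 272.0]]
100 [[128.0, 290.0], [173.0, 259.0]]
120 [[126.0, 277.0], [172.0, 246.0]]
board corners [[39.0, 318.0], [242.0, 535.0], [500.0, 322.0]]
lug open [177. 390.]
book 3D corner top [[267.0, 238.0]]
```

The tips appear about 20 mm higher than reported: seen at (130,298) and (170,275), which fits z of about 80 against the 60 reported. Board and scene landmarks reproject well, so the TCP height is what's off. I'll measure the offset by touching down slowly on the board, whose top is known to be at 14.

Run:
```python
from h import *; from bench import robot
def st(m): print(m,np.round(robot.current_tcp_pos(),1),np.round(robot.current_contact_force(),1),round(robot.current_t(),2))
robot.move_linear(W(-45,-90,10),speed=150)
print(robot.move_linear(W(-45,-90,-20),speed=25,f_stop=4)); st("board touch")
robot.move_linear(W(-45,-90,20),speed=100)
```

```text
True
board touch [539.5 -95.1 -12.1] [-1.7 -0.   6.3] 29.74
```

Contact came at a reported z of -12.1, where the board top is 14, so the tips are really about 26 mm above the reported value. I'll apply that offset and redo both pushes.

```bash
cat >> h.py <<'E'
DZ=26  # measured: real tip height = reported + 26
def W(x,y,z): return [*(O+Rs@[x,y]),z-DZ]
E
python3 - <<'E'
from h import *; from bench import robot; import pickle
def st(m): print(m,inv(robot.current_tcp_pos()).round(1),np.round(robot.current_contact_force(),1),round(robot.current_t(),2))
robot.move_linear(W(-125,-60,75),speed=200)
robot.move_linear(W(-125,53,60),speed=200); robot.move_gripper(0.8)
robot.move_linear(W(-125,53,24),speed=120)
print(robot.move_linear(W(-25,53,24),speed=80,f_stop=20)); st("x1")
print(robot.move_linear(W(-5,53,24),speed=30,f_stop=12)); st("x2")
robot.move_linear(W(-40,53,24),speed=120); robot.move_linear(W(-40,20,75),speed=200)
t=robot.get_image("top"); s=robot.get_image("scene"); pickle.dump((t,s),open("t3.pkl","wb"))
c=blob(s,(100,80,30),(130,255,255),(200,120,340,260),15); r=rect(s,c,42)
print(inv(r[0]),r[1],r[2]-10.87)
robot.move_ptp(W(45,-60,75),JX); robot.move_gripper(0.4); st("y ready")
E
```

```text
False
x1 [-24.8  53. ] [-1.  -0.3 -0.8] 34.17
True
x2 [-15.   53.3] [ 0.7 -0.3  0.4] 34.63
[45.11242502 50.84705816] (100.06549072265625, 160.10845947265625) 0.006869201660157032
y ready [ 45. -60.] [-0.3  0.4  0.2] 37.77
```

The x push worked: it stopped at -15 against the back stop, and the camera puts the book at x of about 45 and square. Next is the y push.

Run:
```python
from h import *; from bench import robot; import pickle
def st(m): print(m,inv(robot.current_tcp_pos()).round(1),np.round(robot.current_contact_force(),1),round(robot.current_t(),2))
robot.move_linear(W(45,-60,24),speed=150)
print(robot.move_linear(W(45,-10,24),speed=80,f_stop=20)); st("y1")
print(robot.move_linear(W(45,7,24),speed=30,f_stop=12)); st("y2")
robot.move_linear(W(45,-30,24),speed=120); robot.move_linear(W(30,-40,75),speed=200)
robot.move_linear(W(-90,-20,85),speed=250)
t=robot.get_image("top"); s=robot.get_image("scene"); pickle.dump((t,s),open("t4.pkl","wb"))
for im,b in((t,(190,100,310,200)),(s,(200,120,340,260))):
    r=rect(im,blob(im,(100,100,30),(130,255,255),b,15),42); print(inv(r[0]),r[1],r[2]-10.87)
cv2.imwrite("pics/b6.png",cv2.resize(np.hstack([s["img"][120:300,170:350],t["img"][75:255,180:360]]),None,fx=2.2,fy=2.2,interpolation=2))
```

```text
False
y1 [44.8 -9.4] [-0.5 -0.4 -0.3] 39.03
True
y2 [44.7 -7.2] [ 0.5 -0.6  1.4] 39.35
[45.44550709 79.62715225] (99.49613189697266, 149.0339813232422) 0.007669334411621875
[44.82418301 77.11814316] (100.21202850341797, 149.97889709472656) 0.3955658721923836
```

View pics/b6.png

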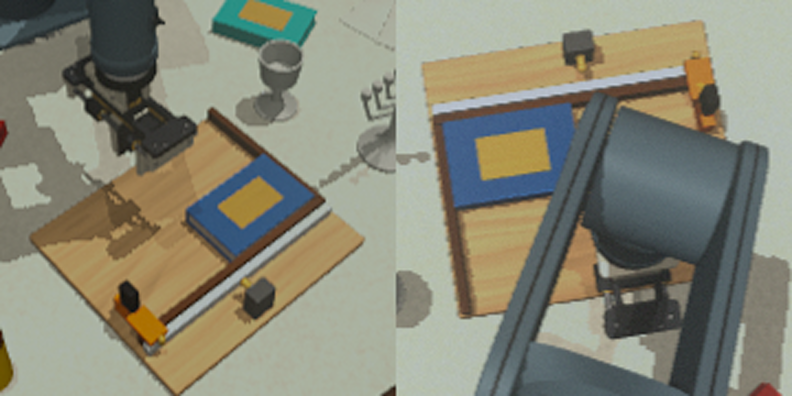

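The book looks seated against both stops (right half, left edge at about (443,115)), though the two views differ by 2.5 mm in y: 79.6 and 77.1. I'll push once more in y, a bit harder, to be sure, and then move to behind the bookend.

Run:
```python
from h import *; from bench import robot; import pickle
def st(m): print(m,inv(robot.current_tcp_pos()).round(1),np.round(robot.current_contact_force(),1),round(robot.current_t(),2))
robot.move_linear(W(30,-35,75),speed=250); robot.move_linear(W(45,-25,24),speed=150)
print(robot.move_linear(W(45,5,24),speed=40,f_stop=22)); st("y3")
robot.move_linear(W(45,-30,24),speed=120); robot.move_gripper(0)
robot.move_linear(W(65,-70,120),speed=250); robot.move_linear(W(65,-184,120),speed=200)
t=robot.get_image("top"); s=robot.get_image("scene"); pickle.dump((t,s),open("t5.pkl","wb"))
for im,b in((t,(190,100,310,200)),(s,(200,120,340,260))):
    r=rect(im,blob(im,(100,100,30),(130,255,255),b,15),42); print(inv(r[0]),r[1],r[2]-10.87)
robot.move_linear(W(65,-184,68),speed=150); st("ready")
```

```text
True
y3 [45.1 -7.5] [-0.1 -2.3  1.7] 42.55
[45.51019724 79.52062672] (99.06974029541016, 148.746337890625) -0.03933727264404219
[45.75181892 72.470366  ] (100.12631225585938, 159.3084716796875) 1.1633929061889656
ready [  65.2 -183.3] [0.6 0.7 0. ] 45.52
```

It stopped at the same place under 22 N, so the book is hard against the left stop (top view y = 79.5, square). Next I'll push the bookend home.

Run:
```python
from h import *; from bench import robot; import pickle
def st(m): print(m,inv(robot.current_tcp_pos()).round(1),np.round(robot.current_contact_force(),1),round(robot.current_t(),2))
print(robot.move_linear(W(65,-65,68),speed=70,f_stop=20)); st("b1")
print(robot.move_linear(W(65,-14,68),speed=40,f_stop=25)); st("b2")
robot.move_linear(W(65,-60,68),speed=100); robot.move_linear(W(0,-150,130),speed=200); robot.move_linear(W(-110,-150,150),speed=250)
t=robot.get_image("top"); s=robot.get_image("scene"); pickle.dump((t,s),open("t6.pkl","wb"))
for im,b in((t,(190,100,310,200)),(s,(200,120,340,260))):
    r=rect(im,blob(im,(100,100,30),(130,255,255),b,15),42); print(inv(r[0]),r[1],r[2]-10.87)
cv2.imwrite("pics/b7.png",cv2.resize(np.hstack([s["img"][120:300,170:350],t["img"][75:255,180:360]]),None,fx=2.2,fy=2.2,interpolation=2)); st("end")
```

```text
False
b1 [ 64.8 -65.2] [ 0.3  0.1 -0.5] 47.38
True
b2 [ 64.9 -30.8] [ 0.1 -1.9  1.9] 48.3
[45.50514621 80.49959349] (99.30691528320312, 147.34922790527344) -0.032331581115721875
[45.6445901  77.74744898] (100.12631225585938, 149.99261474609375) 1.1633929061889656
end [-108.5 -149.9] [0.4 0.7 1.1] 50.23
```

View pics/b7.png

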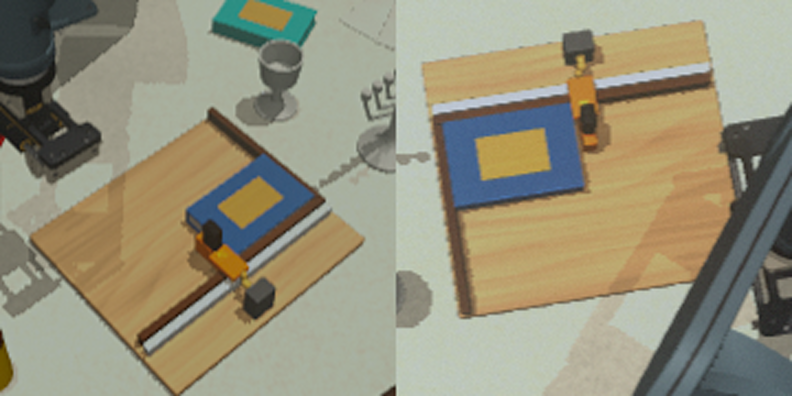

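Run:
```python
from h import *; import pickle
t0=pickle.load(open("t1.pkl","rb")); t,s=pickle.load(open("t6.pkl","rb")); s4=pickle.load(open("t4.pkl","rb"))[1]
def orange(im,b,z=48):
    c=blob(im,(9,170,110),(17,255,255),b,5); p=ray(im,c,z)[:,:2]; q=np.array([inv(i) for i in p]); return q.min(0).round(1),q.max(0).round(1),len(c)
print("top open",orange(t0,(280,80,335,145)),"top home",orange(t,(230,95,290,150)))
def lug(im,b,z):
    h=cv2.inRange(im["img"],(0,0,0),(62,62,62)); x0,y0,x1,y1=b; k=np.zeros_like(h);k[y0:y1,x0:x1]=h[y0:y1,x0:x1]
    c=max(cv2.findContours(k,0,1)[0],key=cv2.contourArea)[:,0]; q=np.array([inv(i) for i in ray(im,c,z)[:,:2]]); return q.min(0).round(1),q.max(0).round(1),len(c)
print("lug top",lug(t0,(480//2+50,105,335,130),90),lug(t,(255,115,285,140),90))
print("scene orange open",orange(s4,(200,240,260,285)),"home",orange(s,(255,215,290,250)))
```

```text
top open (array([  76.6, -160.7]), array([ 121.3, -133.8]), 49) top home (array([ 75.2, -24.6]), array([121.1,   4.2]), 56)
lug top (array([  45.4, -152. ]), array([  73.6, -134.3]), 38) (array([ 44.5, -15.3]), array([65.2, -1.4]), 25)
scene orange open (array([  73.9, -166.8]), array([ 123.7, -140.8]), 43) home (array([ 63.8, -29.6]), array([1.229e+02, 1.000e-01]), 55)
```

The camera puts the bookend's travel at about 137 mm (readings 133–141). The contact positions give about 139 mm with a hard stop at 25 N. The only resting positions near there are below 124 or fully home, so it's home. I'm handing in.

Run:
```python
from bench import robot
robot.hand_in(); print(robot.current_t())
```

```text
the job is handed in; nothing more can be done
the job is handed in; nothing more can be done
```

I handed the job in at about 50 s of the 61 s allowed. By my checks the book is square in the corner and the bookend is home behind its catch; `hand_in` reports no verdict.

**What I did:** I slid the bookend back to its open end until it hit the stop. Then I pushed the book against the back stop and the left stop, and pushed the bookend along its rail until it stopped hard at 25 N.

**What went wrong:** My first book pushes passed over the book without touching it. A touch-down on the board showed the fingertips were about 26 mm higher than the reported TCP height. I corrected for that and redid the pushes.

**Last checks:**
- **Book:** the top camera puts it at about x = 45.5, y = 80.5 mm and square to within 0.001 rad. The scene camera gave y = 77.7 mm and 0.02 rad. Both are within tolerance, though they differ by about 3 mm. A second, harder push (22 N) stopped at the same place, so it is seated against the left stop.
- **Bookend:** the camera estimates of its travel ranged from 133 to 141 mm, averaging 137. The contact positions gave about 139 mm. The exact value isn't confirmed, but the catch only lets it rest fully home or well short of that.
- **Bystanders:** the goblet stood unmoved in the last pictures. I saw no change in the candelabrum and the tin, which were only partly in view. I did not measure any of the three.

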